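# Settle three sample tins

## Robot

A 7-joint arm with a two-finger parallel gripper is mounted at the origin on a cart in front of the work surface, level with it; the furniture and walls round the work are solid. World frame = base frame: x ahead of the robot, y to its left, z up, the work surface at z = 0. Lengths are in m, angles in rad, forces in N, time in s.
With the tool pointing down it reaches from about 0.425 to 0.8 m from the base axis. Payload 8.3 kg.
Tool frame: the origin (TCP) lies at the very end of the fingers, on their centre line; the grasp point (between the pads) lies 19 mm behind it; z points along the fingers, y is the line along which they close (so a half turn about z gives the same grasp; the last joint's range is limited). The gripper opens to 85 mm and grips with 20 to 120 N. Pads are 22 mm wide; open, the fingers measure 114 mm over their backs; the gripper's body (76 mm by 85 mm) begins 54 mm behind the grasp point. The pads swing forward as they close: fully open they stand 13 mm farther back than shut.
Start: joints at [1.234, 0.383, 0.016, 1.37, -0.006, 1.388, -0.046], TCP at [0.169, -0.602, 0.231] pointing down, gripper open.
Joint ranges: [-2.95, 2.95], [-0.25, 2.06], [-1.52, 1.56], [0.18, 2.33], [-1.44, 4.58], [0.02, 2.06], [-3.01, 3.01]. Speed limits (rad/s): [2.39, 2.39, 3.01, 3.01, 3.14, 3.14, 3.14].

## Interface

Orientations are given as a 3x3 rotation matrix whose columns are the frame's x, y, z axes.
In Python, from station import robot gives the robot as it stands. The module is installed in compiled form; this text tells all that it offers.
- The arm moves only by the tool servo_tool, never from a script. Its argument "rows" is a list that holds one entry, the list of rows, each a list of 7 numbers: the shift along the tool's x, y, z in cm, then the turn, a rotation vector about the tool's x, y, z in degrees, then the finger opening in cm, from 0 to 8.54. In form: [[[dx, dy, dz, rx, ry, rz, gripper], ...]]. A call has exactly 10 rows; each row shifts and turns the commanded pose from where the row before left it, along the tool's axes as they then stand; what a row does not reach is not made up. A row lasts 1/10 s, in which the tool goes at most 50 mm and 8.59 degrees, less where a joint would pass 70% of its speed; a pose out of reach is approached as far as the arm can. A call with a gripper value outside its range is refused whole. The fingers move at their own pace and stop on an object; "grip_force" is the grip in N (left out, the last holds). Time passes only in rows, so rows that do not move let the fingers close, or fill a call up. It gives the time, the measured TCP pose, the force, the opening and the grip force at its end, in the units of the state.
- robot.sense(): the state, without advancing time (a new reading comes with each control period).
- robot.get_image(name): name is "scene" or "top" or "wrist"; returns a dict with "frame" (400x640x3 uint8, red, green, blue), "fx", "fy", "cx", "cy" (pixels), "T" (4x4, takes a point from camera to world coordinates). Camera axes: x right, y down, z forward; pixel columns grow to the right and rows downward; lengths in m; the calibration is good to about 2 mm. A picture is of the moment at which its call begins. There is no depth.
- robot.sign_off(): hands the job in; it is judged then, once.
Trained networks look in the newest picture that a camera, given by its name, has taken for a name from the list of things; names that differ only in an ending like _2 or _b are one class to them, and where a whole thing is asked for, a point or a joint stands for the part that bears it (a point fixed in the world has none). Each returns a list of dicts, best first, with "p" (0 to 1); they miss things now and then, are a little off and sometimes report something else, mostly with a low value. They report only what shows in the picture. A call takes as long as a camera call. They do not tell look-alikes from the thing itself.
- robot.masks_of(query, camera): "pixels" (400x640 bool, what is visible of it) and "at" ([column, row] in pixels, amid what is visible of it).
The state is a dict: "time": time; "qpos": joint angles; "qd": joint speeds; "joint_efforts": joint torques, N m; "tool_pos": TCP position; "eef_rot": TCP orientation; "wrist_force": force on the tool from outside, world axes, zero at the start; "ft_torque": the same for the moment, N m; "gripper_width": finger opening in m; "grip_force": force on a finger pad.
Only numpy, scipy, OpenCV 4.12 (cv2) and the standard library are available. Lean on these libraries where they do the work, as an engineer would, in place of code of your own. Each camera call takes 0.05 s, during which the arm holds its last target. There are 200 camera calls.

## Task

Build the column of closed sample tins on the settling table: set the middle-sized tin squarely on the wide tin that stands on the platform, and the smallest tin squarely on top of that. With the column standing free, turn the spring-return dial clockwise past its first two clicks to the third setting (three dots), not on to the fourth, and hold it there against its spring with the gripper's fingers: the job finishes while you are holding it. Leave the tape roll, the bung and the loupe where they are.

Things in the scene. Friction and masses are not known exactly. Their poses are not given: they have to be found in the camera images.
- shaker: White bench settling table, a fixed box 190 mm (its x) by 290 mm (its y), top at 60 mm. Origin at the centre of its underside on the bench; its front faces the robot (own -x), y to its left. A round platform stands on its left half, the dial on its right half, their axes 180 mm apart.
- platform (a point): Centre of the top face of the round aluminium platform (112 mm across, 74 mm above the bench). Four steel pins 8 mm thick and 8 mm high stand round it, 46 mm from its centre, on its diagonals.
- tin_wide_center (a point): Wide closed metal tin with a flat slip lid, a plain upright cylinder 66 mm in diameter and 34 mm high, standing loose on the platform between the pins from the start: the foot of the column. This point is at its centre, 17 mm above its underside; z is up along its axis.
- tin_mid_center (a point): Middle-sized closed metal tin with a flat slip lid, a plain upright cylinder 58 mm in diameter and 34 mm high, standing loose on the bench to the left or right of the settling table, 0.11 to 0.21 kg. This point is at its centre, 17 mm above its underside; z is up along its axis.
- tin_small_center (a point): Smallest closed metal tin with a flat slip lid, a plain upright cylinder 50 mm in diameter and 34 mm high, standing loose on the bench on the other side, 0.08 to 0.17 kg. This point is at its centre, 17 mm above its underside; z is up along its axis.
- dial_grip (a point): Grip of the black dial on the table's right half: an upright bar 48 mm long, 12 mm thick, 28 mm high on a round skirt 54 mm across. This point is on the dial's vertical axis, half-way up the bar: skirt 14 mm below, bar's top 14 mm above. Own x runs along the bar to its pointer end (white line), z up; turns with the dial. At rest the pointer is 0.6 rad left of the table's +x (far side).
- dial (a joint): Dial angle, rad: 0 at rest, growing clockwise seen from above. Marks at 0 (no dots) and at 0.4, 0.8, 1.2, 1.6 (one to four dots: settings one to four); stop at 1.65. A spring turns it back with 0.07 N m at rest, 0.15 N m at the third setting; at each mark a light click (0.04 N m either way) is felt, but no click holds: let go, it runs back to 0.
- tape_roll: Bystander, loose: roll of brown tape, 68 mm across, 24 mm high, lying flat. Origin at the centre of its underside.
- bung: Bystander, loose: dark rubber bung, 41 mm across, 28 mm high. Origin at the centre of its underside.
- loupe: Bystander, loose: small black loupe, 43 x 48 x 34 mm. Origin at the centre of its underside.
Mind the look-alikes: they are no part of the job. What is shaped like the part that bears tin_small_center but orange is not meant. Leave any yellow look-alike of the part that bears tin_wide_center alone.

How it is judged:
By the outcome, as a careful person would: the job done as asked, in the order asked, and still so for the second after the job is handed in, while the arm keeps its last pose, push and grip.
It also fails if it takes over 64 s, if anything falls off the work surface, if the arm or the gripper's body presses on something with over 40 N, if the wrist force passes 120 N, or if a joint passes its speed limit or range.

## Working session

There is one attempt and no reset: what is moved stays moved. The work goes in short steps, Python scripts to look and compute and a tool call to move; the robot and the scene stay as the last step left them, time stands still between calls to the robot, and variables do not carry over. Pictures are saved under pics/ and viewed, at most 10 in all, crops included, and the job is handed in when it is done.

Besides the shell and the picture viewer there is one more tool, called after "Request:" by a JSON object that holds its "name" and its "arguments", one argument or row to a line. servo_tool: Moves the arm, as the interface text tells. Its arguments: {"type":"object","properties":{"rows":{"type":"array","items":{"type":"array","items":{"type":"array","items":{"type":"number"}}}},"grip_force":{"type":"number"}},"required":["rows"]}

```bash
mkdir -p pics; cat > h.py <<'E'
import numpy as np, cv2
from station import robot
def save(name,fn):
    d=robot.get_image(name); cv2.imwrite('pics/'+fn,d['frame'][:,:,::-1]); return d
def ray(d,uv):
    v=np.array([(uv[0]-d['cx'])/d['fx'],(uv[1]-d['cy'])/d['fy'],1.]); T=np.array(d['T'])
    v=T[:3,:3]@v; return T[:3,3],v/np.linalg.norm(v)
def atz(d,uv,z):
    o,v=ray(d,uv); return o+v*(z-o[2])/v[2]
def proj(d,p):
    T=np.array(d['T']); q=T[:3,:3].T@(np.array(p)-T[:3,3]); return np.array([d['fx']*q[0]/q[2]+d['cx'],d['fy']*q[1]/q[2]+d['cy']])
def tri(rays):
    A=np.zeros((3,3));b=np.zeros(3)
    for o,v in rays:
        P=np.eye(3)-np.outer(v,v);A+=P;b+=P@o
    return np.linalg.solve(A,b)
E
python3 - <<'E'
from h import *
D={c:save(c,c+'0.png') for c in('scene','top')}
for c in D: print(c,np.round(D[c]['T'],3).tolist(),D[c]['fx'])
for q in ['shaker','tin_wide_center','tin_mid_center','tin_small_center','dial_grip','tape_roll','bung','loupe']:
  for c in D:
    for m in robot.masks_of(q,c)[:4]: print(q,c,round(m['p'],2),np.round(m['at']),m['pixels'].sum(),np.round(atz(D[c],m['at'],.034),3))
s=robot.sense();print(s['tool_pos'],np.round(s['eef_rot'],3).tolist(),s['time'],s['gripper_width'],s['qpos'])
a=cv2.imread('pics/scene0.png');b=cv2.imread('pics/top0.png');cv2.imwrite('pics/both.png',cv2.resize(cv2.vconcat([a,b]),(480,600)))
E
```

```text
scene [[0.709, -0.409, 0.575, -0.268], [-0.705, -0.409, 0.579, -0.807], [-0.001, -0.816, -0.578, 0.859], [0.0, 0.0, 0.0, 1.0]] 417.9555530808536
top [[0.016, -0.985, 0.169, 0.306], [-1.0, -0.019, -0.017, -0.024], [0.02, -0.169, -0.985, 1.441], [0.0, 0.0, 0.0, 1.0]] 520.9248390761155
shaker scene 0.76 [347. 205.] 3859 [ 0.58  -0.095  0.034]
shaker top 0.79 [328. 186.] 7085 [ 0.585 -0.081  0.034]
tin_wide_center scene 0.81 [274. 187.] 257 [0.478 0.155 0.034]
tin_wide_center scene 0.66 [324. 183.] 320 [0.619 0.05  0.034]
tin_wide_center top 0.69 [296. 185.] 518 [0.587 0.007 0.034]
tin_wide_center top 0.6 [235. 212.] 480 [0.509 0.173 0.034]
tin_mid_center scene 0.78 [243. 172.] 191 [0.459 0.313 0.034]
tin_mid_center scene 0.71 [349. 203.] 3825 [ 0.593 -0.092  0.034]
tin_mid_center top 0.63 [167. 228.] 398 [0.463 0.353 0.034]
tin_small_center scene 0.6 [392. 265.] 258 [ 0.462 -0.364  0.034]
tin_small_center top 0.64 [428. 221.] 274 [ 0.495 -0.354  0.034]
tin_small_center top 0.58 [456. 213.] 319 [ 0.517 -0.432  0.034]
dial_grip scene 0.44 [370. 202.] 203 [ 0.647 -0.138  0.034]
dial_grip scene 0.36 [242. 170.] 212 [0.466 0.33  0.034]
dial_grip top 0.63 [359. 177.] 303 [ 0.613 -0.166  0.034]
tape_roll scene 0.66 [303. 165.] 191 [0.652 0.194 0.034]
tape_roll top 0.92 [224. 159.] 376 [0.657 0.208 0.034]
bung scene 0.7 [351. 274.] 211 [ 0.355 -0.309  0.034]
bung top 0.68 [408. 268.] 185 [ 0.365 -0.298  0.034]
loupe scene 0.43 [400. 214.] 167 [ 0.663 -0.245  0.034]
loupe top 0.59 [385. 157.] 215 [ 0.673 -0.238  0.034]
loupe top 0.38 [360. 179.] 268 [ 0.608 -0.168  0.034]
[ 0.1690346  -0.60168644  0.23129922] [[0.963, 0.27, 0.0], [0.27, -0.963, 0.0], [0.0, -0.0, -1.0]] 0.9 0.08567964416897877 [ 1.23410746  0.38336016  0.01640038  1.37011097 -0.00632123  1.38819603
 -0.04649307]
```

View pics/scene0.png

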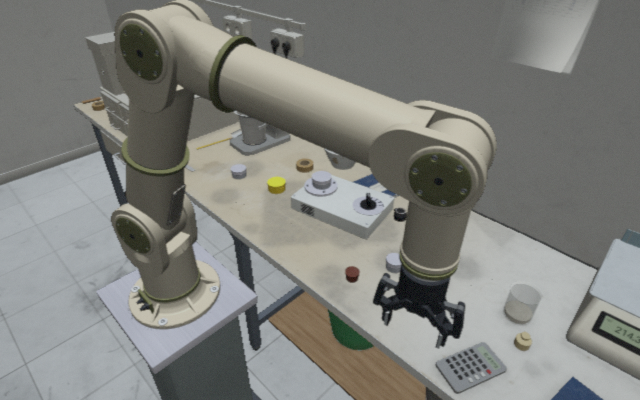

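View pics/top0.png

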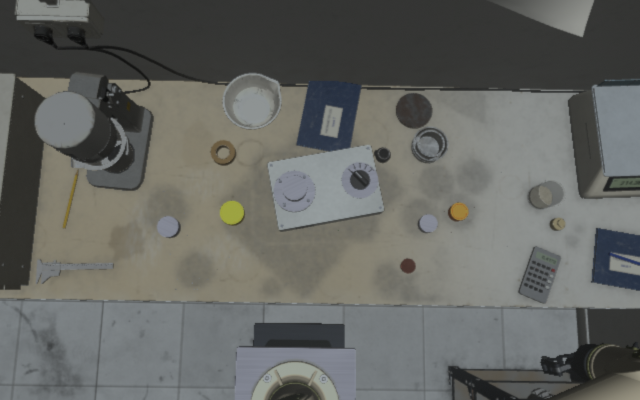

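The pictures show the settling table centred near (328,186) in top, with the wide tin at (296,185) and the dial at (360,180). The mid tin is at left (167,228). The small tin is at right (428,221), next to its orange look-alike (459,212). The yellow look-alike is at (232,212). I'll move toward the small tin and look with the wrist camera.

Request:
{"name": "servo_tool", "arguments": {
  "rows": [
    [[3.2,-1.6,0,0,0,0,8.5],[3.2,-1.6,0,0,0,0,8.5],[3.2,-1.6,0,0,0,0,8.5],[3.2,-1.6,0,0,0,0,8.5],[3.2,-1.6,0,0,0,0,8.5],[3.2,-1.6,0,0,0,0,8.5],[3.2,-1.6,0,0,0,0,8.5],[3.2,-1.6,0,0,0,0,8.5],[3.2,-1.6,0,0,0,0,8.5],[3.2,-1.6,0,0,0,0,8.5]]
  ]
}}

```text
time: 1.9
tool_pos: [0.4347, -0.3601, 0.2315]
eef_rot: [[0.963, 0.27, 0.0], [0.27, -0.963, -0.0], [0.0, 0.0, -1.0]]
wrist_force: [0.4, -0.1, -0.1]
gripper_width: 0.0853
grip_force: 0.0
```

```bash
cat >> h.py <<'E'
def st():
    s=robot.sense(); R=np.array(s['eef_rot']); print('t',round(s['time'],2),'pos',np.round(s['tool_pos'],4),'yaw_y',round(np.degrees(np.arctan2(R[1,1],R[0,1])),2),'z',np.round(R[:,2],3),'F',np.round(s['wrist_force'],1),'w',round(s['gripper_width'],4),'g',round(s['grip_force'],1),'q',np.round(s['qpos'],2)); return s,R
def look(q,c='wrist',n=3):
    d=robot.get_image(c); return d,robot.masks_of(q,c)[:n]
E
python3 - <<'E'
from h import *
s,R=st(); d=save('wrist','w1.png')
T=np.array(d['T']);print('cam in tool',np.round(R.T@(T[:3,3]-s['tool_pos']),3),np.round(R.T@T[:3,:3],2).tolist(),d['fx'])
for q in ['tin_small_center']:
    for m in robot.masks_of(q,'wrist')[:3]: print(q,round(m['p'],2),m['at'],m['pixels'].sum(),atz(d,m['at'],.034))
E
```

```text
t 1.9 pos [ 0.4347 -0.3601  0.2315] yaw_y -74.32 z [ 0. -0. -1.] F [ 0.4 -0.1 -0.1] w 0.0853 g 0.0 q [ 0.79  0.26 -0.19  1.53  0.05  1.35 -0.7 ]
cam in tool [ 0.08   0.001 -0.143] [[0.0, -0.95, -0.32], [1.0, -0.0, 0.0], [-0.0, -0.32, 0.95]] 276.6368090700111
tin_small_center 0.9 [330.6, 137.3] 1387 [ 0.48678506 -0.35673701  0.034     ]
tin_small_center 0.56 [405.9, 128.7] 1587 [ 0.52057532 -0.44015342  0.034     ]
tin_small_center 0.49 [125.4, 34.4] 17760 [ 0.53089544 -0.11389506  0.034     ]
```

View pics/w1.png

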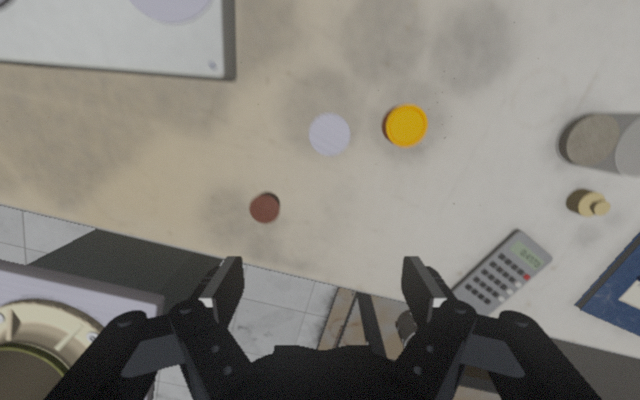

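The wrist picture shows the small grey tin at (330,137), the orange look-alike at (406,128), the bung at (265,207), and the table corner at upper left. Next I'll go over the shaker.

Request:
{"name": "servo_tool", "arguments": {
  "rows": [
    [[0.6,-2.3,0,0,0,0,8.5],[0.6,-2.3,0,0,0,0,8.5],[0.6,-2.3,0,0,0,0,8.5],[0.6,-2.3,0,0,0,0,8.5],[0.6,-2.3,0,0,0,0,8.5],[0.6,-2.3,0,0,0,0,8.5],[0.6,-2.3,0,0,0,0,8.5],[0.6,-2.3,0,0,0,0,8.5],[0.6,-2.3,0,0,0,0,8.5],[0,0,0,0,0,0,8.5]]
  ]
}}

```text
time: 3.0
tool_pos: [0.4301, -0.1441, 0.2318]
eef_rot: [[0.961, 0.275, 0.001], [0.275, -0.961, 0.0], [0.001, -0.0, -1.0]]
wrist_force: [0.0, 0.1, -0.5]
gripper_width: 0.0855
grip_force: 0.0
```

```bash
cat >> h.py <<'E'
from scipy.optimize import least_squares
A=np.linspace(0,2*np.pi,60)
def cylsil(d,x,y,zt,r,h):
    P=np.array([[x+r*np.cos(a),y+r*np.sin(a),z] for z in(zt,zt-h) for a in A])
    hull=cv2.convexHull(np.array([proj(d,p) for p in P],np.float32)); m=cv2.moments(hull)
    return np.array([m['m10']/m['m00'],m['m01']/m['m00']]),m['m00']
def fitcyl(views,r,h,x0,fixz=None):
    # views: list of (d,mask); fits x,y,ztop from silhouette centroids
    C=[np.array([np.nonzero(m)[1].mean(),np.nonzero(m)[0].mean()]) for d,m in views]
    f=lambda p:np.concatenate([cylsil(d,p[0],p[1],p[2] if fixz is None else fixz,r,h)[0]-c for (d,m),c in zip(views,C)])
    s=least_squares(f,x0 if fixz is None else x0[:2])
    return s.x,s.fun,[(int(m.sum()),int(cylsil(d,s.x[0],s.x[1],fixz or s.x[2],r,h)[1])) for d,m in views]
import pickle
def keep(n,d,m): pickle.dump(({k:d[k] for k in('fx','fy','cx','cy','T')},m),open(n+'.pkl','wb'))
def load(n): return pickle.load(open(n+'.pkl','rb'))
E
python3 - <<'E'
from h import *
s,R=st(); d=save('wrist','w2.png')
for q in ['tin_wide_center','dial_grip','tin_small_center','shaker']:
    for i,m in enumerate(robot.masks_of(q,'wrist')[:3]):
        keep(f'w2_{q}_{i}',d,m['pixels']); print(q,round(m['p'],2),m['at'],m['pixels'].sum(),np.round(atz(d,m['at'],.108 if 'wide' in q else .1),4))
E
```

```text
t 3.0 pos [ 0.4301 -0.1441  0.2318] yaw_y -74.04 z [ 0.001  0.    -1.   ] F [ 0.   0.1 -0.5] w 0.0855 g 0.0 q [ 0.59  0.03 -0.35  1.8   0.01  1.32 -1.05]
tin_wide_center 0.86 [57.8, 31.8] 4483 [0.5077 0.1086 0.108 ]
tin_wide_center 0.82 [196.2, 19.1] 3083 [ 0.5489 -0.002   0.108 ]
dial_grip 0.77 [388.6, 29.0] 2803 [ 0.5885 -0.1592  0.1   ]
dial_grip 0.21 [309.1, 61.5] 31562 [ 0.5452 -0.0998  0.1   ]
tin_small_center 0.77 [488.8, 176.1] 1640 [ 0.4944 -0.3018  0.1   ]
tin_small_center 0.72 [560.3, 172.6] 1847 [ 0.5175 -0.3695  0.1   ]
shaker 0.89 [310.0, 63.8] 31324 [ 0.5436 -0.101   0.1   ]
```

View pics/w2.png

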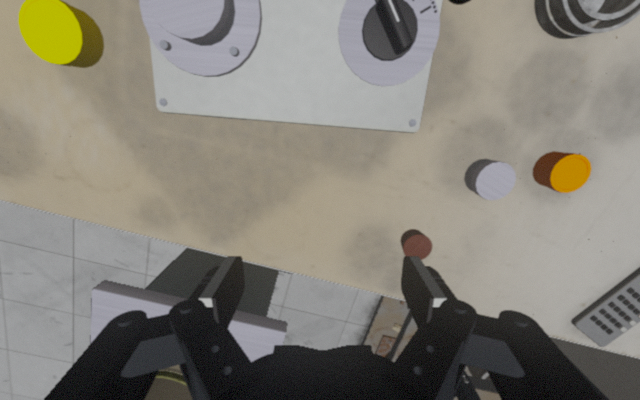

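The second wrist picture has the shaker at its upper edge: wide tin cut off at (196,19), dial bar at (390,25), small tin at (495,180). I need to go farther forward and up.

Request:
{"name": "servo_tool", "arguments": {
  "rows": [
    [[1.5,-0.7,-0.7,0,0,0,8.5],[1.5,-0.7,-0.7,0,0,0,8.5],[1.5,-0.7,-0.7,0,0,0,8.5],[1.5,-0.7,-0.7,0,0,0,8.5],[1.5,-0.7,-0.7,0,0,0,8.5],[1.5,-0.7,-0.7,0,0,0,8.5],[1.5,-0.7,-0.7,0,0,0,8.5],[1.5,-0.7,-0.7,0,0,0,8.5],[0,0,0,0,0,0,8.5],[0,0,0,0,0,0,8.5]]
  ]
}}

```text
time: 4.25
tool_pos: [0.5301, -0.0617, 0.2868]
eef_rot: [[0.963, 0.27, -0.001], [0.27, -0.963, 0.0], [-0.001, -0.0, -1.0]]
wrist_force: [0.4, -0.2, -0.1]
gripper_width: 0.0853
grip_force: 0.0
```

```bash

python3 - <<'E'
from h import *
s,R=st(); d=save('wrist','w3.png')
for q in ['tin_wide_center','dial_grip','tin_small_center','tin_mid_center','shaker']:
    for i,m in enumerate(robot.masks_of(q,'wrist')[:3]):
        keep(f'w3_{q}_{i}',d,m['pixels']); print(q,round(m['p'],2),m['at'],m['pixels'].sum(),np.round(atz(d,m['at'],.108 if 'wide' in q else .1),4))
E
```

```text
t 4.25 pos [ 0.5301 -0.0617  0.2868] yaw_y -74.35 z [-0.001  0.    -1.   ] F [ 0.4 -0.2 -0.1] w 0.0853 g 0.0 q [ 0.43  0.19 -0.44  1.51  0.08  1.46 -1.31]
tin_wide_center 0.78 [267.1, 133.3] 2736 [0.5682 0.0129 0.108 ]
tin_wide_center 0.72 [153.9, 139.6] 2157 [0.5267 0.1354 0.108 ]
dial_grip 0.88 [414.7, 146.5] 1397 [ 0.5993 -0.1558  0.1   ]
tin_small_center 0.91 [544.9, 235.9] 1190 [ 0.5376 -0.3624  0.1   ]
tin_small_center 0.9 [489.7, 240.0] 1085 [ 0.5127 -0.2956  0.1   ]
tin_mid_center 0.94 [28.3, 132.6] 2139 [0.4935 0.2802 0.1   ]
shaker 0.71 [347.6, 129.3] 29598 [ 0.5967 -0.0741  0.1   ]
shaker 0.68 [486.9, 239.6] 1046 [ 0.5123 -0.2918  0.1   ]
```

View pics/w3.png

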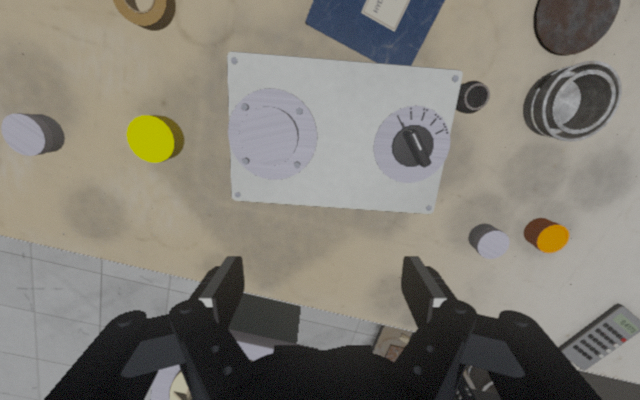

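The third wrist picture shows the whole table, with corners near (229,52), (461,69), (434,213) and (232,200). The platform is around (271,134), the dial at (412,146), the small tin at (490,240), and the mid tin at (30,133).

```bash

python3 - <<'E'
from h import *
d=load('w3_shaker_0')[0]
c=[atz(d,p,.06) for p in [(229,52),(461,69),(434,213),(232,200)]]
print(np.round(c,4).tolist(), [round(np.linalg.norm(c[i]-c[i-1]),3) for i in range(4)], np.mean(c,0))
ax=(c[1]-c[0]+c[2]-c[3]); print('table yaw', np.degrees(np.arctan2(-ax[1],-ax[0]))-90)
pins=[atz(d,p,.082) for p in [(245,106),(300,110),(298,164),(246,161)]]
print('pins',np.round(pins,4).tolist(),np.mean(pins,0),[round(np.linalg.norm(p-np.mean(pins,0)),3) for p in pins])
M=load('w3_tin_wide_center_0'); t=robot.get_image('top'); tm={q:robot.masks_of(q,'top') for q in('tin_wide_center','tin_small_center','tin_mid_center','dial_grip')}
sc=robot.get_image('scene')
print('scene blocked?',[(q,[np.round(m['at']) for m in robot.masks_of(q,'scene')[:2]]) for q in('tin_wide_center','tin_mid_center')])
def near(q,xy,z):
    L=[(np.hypot(*(atz(t,m['at'],z)[:2]-xy)),m) for m in tm[q]]
    L.sort(key=lambda a:a[0]); return L[0] if L else None
for q,k,r,zb,xy in [('tin_wide_center',0,.033,.074,(.57,.01)),('tin_small_center',1,.025,0,(.49,-.357)),('tin_mid_center',0,.029,0,(.465,.345))]:
    v=[load(f'w3_{q}_{k}')]
    x0=[*xy,zb+.034]
    print(q,'w3',fitcyl(v,r,.034,x0,zb+.034))
    n=near(q,xy,zb+.034)
    if n and n[0]<.05:
        print('  +top',fitcyl([(t,n[1]['pixels'])],r,.034,x0,zb+.034)[0],fitcyl(v+[(t,n[1]['pixels'])],r,.034,x0))
E
```

```text
[[0.6422, 0.0842, 0.06], [0.6999, -0.1894, 0.06], [0.5184, -0.231, 0.06], [0.46, 0.0493, 0.06]] [np.float64(0.186), np.float64(0.28), np.float64(0.186), np.float64(0.286)] [ 0.58013918 -0.07170873  0.06      ]
table yaw 11.8300258036695
pins [[0.5888, 0.049, 0.082], [0.602, -0.0148, 0.082], [0.5386, -0.0282, 0.082], [0.5247, 0.0357, 0.082]] [0.56351945 0.01042922 0.082     ] [np.float64(0.046), np.float64(0.046), np.float64(0.046), np.float64(0.046)]
scene blocked? [('tin_wide_center', [array([324., 180.])]), ('tin_mid_center', [array([242., 171.])])]
tin_wide_center w3 (array([0.56451282, 0.01114836]), array([ 2.82021858e-07, -6.07055313e-08]), [(2736, 2847)])
  +top [0.56494903 0.02156297] (array([0.56379233, 0.01429729, 0.09850831]), array([-1.20599176, -0.80219261,  2.83841856,  1.15757247]), [(2736, 2702), (277, 537)])
tin_small_center w3 (array([ 0.48742164, -0.35685091]), array([-2.16233468e-06,  4.94853168e-07]), [(1085, 1128)])
  +top [ 0.48902656 -0.35757815] (array([ 0.48794723, -0.3562119 ,  0.03518737]), array([ 0.20565923, -0.05339913, -0.38564387,  0.32624922]), [(1085, 1135), (290, 313)])
tin_mid_center w3 (array([0.46497259, 0.35273987]), array([-8.52128331e-07, -8.96369130e-07]), [(2139, 2282)])
  +top [0.46690929 0.35300437] (array([0.46554337, 0.3520855 , 0.0347592 ]), array([-0.06893201, -0.22685092,  0.23358115,  0.47093733]), [(2139, 2292), (403, 429)])
```

Request:
{"name": "servo_tool", "arguments": {
  "rows": [
    [[0.5,-4.2,0,0,0,0,8.5],[0.5,-4.2,0,0,0,0,8.5],[0.5,-4.2,0,0,0,0,8.5],[0.5,-4.2,0,0,0,0,8.5],[0.5,-4.2,0,0,0,0,8.5],[0.5,-4.2,2.0,0,0,0,8.5],[0.5,-4.2,2.0,0,0,0,8.5],[0.5,-4.2,2.0,0,0,0,8.5],[0.5,-4.0,2.0,0,0,0,8.5],[0.5,-4.0,2.0,0,0,0,8.5]]
  ]
}}

```text
time: 5.95
tool_pos: [0.4656, 0.3547, 0.1867]
eef_rot: [[0.963, 0.27, 0.001], [0.27, -0.963, 0.0], [0.001, -0.0, -1.0]]
wrist_force: [1.0, -0.4, -0.5]
gripper_width: 0.0848
grip_force: 0.0
```

```bash
cat >> h.py <<'E'
def to(p):
    s,R=st(); print('tool delta cm',np.round(R.T@(np.array(p)-s['tool_pos'])*100,2))
E
python3 - <<'E'
from h import *
d=robot.get_image('wrist')
for q in ['tin_mid_center']:
    for i,m in enumerate(robot.masks_of(q,'wrist')[:3]):
        keep(f'w4_{q}_{i}',d,m['pixels']); print(q,round(m['p'],2),m['at'],m['pixels'].sum(),np.round(atz(d,m['at'],.034),4))
v=[load('w4_tin_mid_center_0')]
print(fitcyl(v,.029,.034,[.465,.3525,.034],.034)); print(fitcyl(v+[load('w3_tin_mid_center_0')],.029,.034,[.465,.3525,.034]))
to([.465,.3525,.006])
E
```

```text
tin_mid_center 0.8 [320.0, 191.0] 2164 [0.462  0.3555 0.034 ]
(array([0.46438718, 0.35224046]), array([-1.43070127e-06,  8.77954392e-07]), [(2164, 2284)])
(array([0.46474646, 0.35233045, 0.03449484]), array([ 0.01139225, -0.19703092, -0.03567971,  0.2602233 ]), [(2164, 2292), (2139, 2286)])
t 6.05 pos [0.4611 0.3586 0.1842] yaw_y -73.8 z [-0.006  0.001 -1.   ] F [-0.4  0.1 -0.6] w 0.0849 g 0.0 q [-0.19  0.41 -0.69  1.53  0.26  1.3  -2.2 ]
tool delta cm [ 0.3   0.74 17.82]
```

Request:
{"name": "servo_tool", "arguments": {
  "rows": [
    [[0,0,0,0,0,0,8.5],[-0.1,0,2.5,0,0,0,8.5],[0,0,2.5,0,0,0,8.5],[0,0,2.5,0,0,0,8.5],[0,0,2.5,0,0,0,8.5],[0,0,2.5,0,0,0,8.5],[0,0,2.5,0,0,0,8.5],[0,0,1.9,0,0,0,8.5],[0,0,0,0,0,0,8.5],[0,0,0,0,0,0,8.5]]
  ]
}}

```text
time: 7.05
tool_pos: [0.4661, 0.352, 0.0193]
eef_rot: [[0.963, 0.269, 0.001], [0.269, -0.963, -0.0], [0.001, 0.0, -1.0]]
wrist_force: [0.2, 0.4, -0.9]
gripper_width: 0.0848
grip_force: 0.0
```

Request:
{"name": "servo_tool", "arguments": {
  "rows": [
    [[-0.1,0,0.6,0,0,0,8.5],[0,0,0.5,0,0,0,8.5],[0,0,0,0,0,0,5.0],[0,0,0,0,0,0,5.0],[0,0,0,0,0,0,5.0],[0,0,0,0,0,0,5.0],[0,0,0,0,0,0,5.0],[0,0,0,0,0,0,5.0],[0,0,0,0,0,0,5.0],[0,0,0,0,0,0,5.0]]
  ],
  "grip_force": 40
}}

```text
time: 8.05
tool_pos: [0.4642, 0.3529, 0.0079]
eef_rot: [[0.963, 0.27, 0.001], [0.27, -0.963, 0.001], [0.001, -0.0, -1.0]]
wrist_force: [-1.6, -0.9, 6.1]
gripper_width: 0.0568
grip_force: 43.2
```

Request:
{"name": "servo_tool", "arguments": {
  "rows": [
    [[0,0,-1.0,0,0,0,5.0],[0,0,-3.0,0,0,0,5.0],[0,0,-3.0,0,0,0,5.0],[0,0,-3.0,0,0,0,5.0],[0,0,-3.0,0,0,0,5.0],[0,0,-3.0,0,0,0,5.0],[0,2.0,0,0,0,0,5.0],[0,3.0,0,0,0,0,5.0],[0,3.0,0,0,0,0,5.0],[0,3.0,0,0,0,0,5.0]]
  ]
}}

```text
time: 9.05
tool_pos: [0.4935, 0.2456, 0.1676]
eef_rot: [[0.963, 0.271, -0.0], [0.271, -0.963, -0.0], [-0.0, 0.0, -1.0]]
wrist_force: [0.2, -0.8, -2.0]
gripper_width: 0.0567
grip_force: 43.1
```

Request:
{"name": "servo_tool", "arguments": {
  "rows": [
    [[0,3.0,0,0,0,0,5.0],[0,3.0,0,0,0,0,5.0],[0,3.0,0,0,0,0,5.0],[0,3.0,0,0,0,0,5.0],[0,3.0,0,0,0,0,5.0],[0.4,3.0,0,0,0,0,5.0],[0,2.0,0,0,0,0,5.0],[0,1.0,0,0,0,0,5.0],[0,0,0,0,0,0,5.0],[0,0,0,0,0,0,5.0]]
  ]
}}

```text
time: 10.05
tool_pos: [0.5539, 0.0471, 0.1674]
eef_rot: [[0.962, 0.272, -0.0], [0.272, -0.962, 0.001], [0.0, -0.001, -1.0]]
wrist_force: [-0.4, 0.9, -1.1]
gripper_width: 0.0567
grip_force: 43.1
```

```bash
python3 - <<'E'
from h import *
to([.5645,.011,.1159]); d=save('wrist','w5.png')
for q in ['tin_mid_center','tin_wide_center']:
    for i,m in enumerate(robot.masks_of(q,'wrist')[:3]): 
        print(q,round(m['p'],2),np.round(m['at']),m['pixels'].sum(),np.round(atz(d,m['at'],.108),4))
E
```

```text
t 10.05 pos [0.5539 0.0471 0.1674] yaw_y -74.23 z [-0.     0.001 -1.   ] F [-0.4  0.9 -1.1] w 0.0567 g 43.1 q [ 0.31  0.33 -0.56  1.64  0.18  1.23 -1.58]
tool delta cm [0.04 3.77 5.15]
tin_mid_center 0.77 [321. 271.] 11001 [0.5091 0.0346 0.108 ]
tin_wide_center 0.83 [190. 196.] 3547 [0.5449 0.1491 0.108 ]
tin_wide_center 0.69 [376. 201.] 4203 [0.5795 0.011  0.108 ]
```

View pics/w5.png

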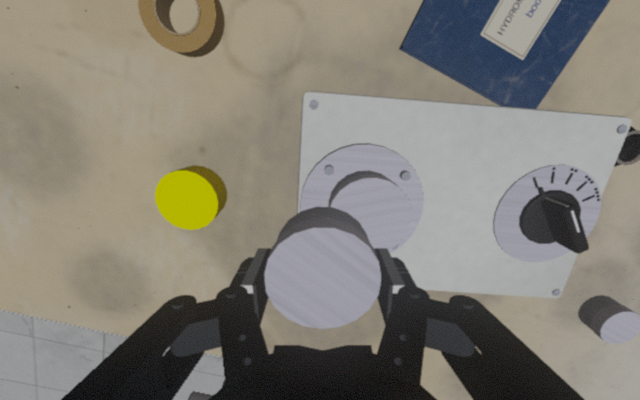

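The held tin is at (322,275), squarely between the fingers. The wide tin is partly hidden at (376,205) with two pins visible. Next I'll align over it, then check again.

Request:
{"name": "servo_tool", "arguments": {
  "rows": [
    [[0,1.0,0,0,0,0,5.0],[0,1.0,0,0,0,0,5.0],[0,1.0,0,0,0,0,5.0],[0,0.8,0,0,0,0,5.0],[0,0,1.0,0,0,0,5.0],[0,0,1.0,0,0,0,5.0],[0,0,1.0,0,0,0,5.0],[0,0,0.7,0,0,0,5.0],[0,0,0,0,0,0,5.0],[0,0,0,0,0,0,5.0]]
  ]
}}

```text
time: 11.2
tool_pos: [0.5645, 0.0094, 0.1302]
eef_rot: [[0.963, 0.271, -0.0], [0.271, -0.963, 0.0], [-0.0, -0.0, -1.0]]
wrist_force: [-0.3, -0.5, -1.2]
gripper_width: 0.0566
grip_force: 43.1
```

```bash
python3 - <<'E'
from h import *
to([.5645,.011,.1159]); d=save('wrist','w6.png'); s=robot.sense(); zt=s['tool_pos'][2]-.0079+.034
g=cv2.cvtColor(d['frame'],cv2.COLOR_RGB2HSV)
for q in ['tin_mid_center']:
    for i,m in enumerate(robot.masks_of(q,'wrist')[:2]):
        M=m['pixels'].astype(np.uint8); print(q,round(m['p'],2),np.round(m['at']),M.sum())
        c=max(cv2.findContours(M,0,2)[0],key=cv2.contourArea); print(cv2.boundingRect(c))
        print('model',cylsil(d,s['tool_pos'][0],s['tool_pos'][1],zt,.029,.034))
        P=np.array([proj(d,(s['tool_pos'][0]+.029*np.cos(a),s['tool_pos'][1]+.029*np.sin(a),zt)) for a in A]);print('model top ellipse bbox',P.min(0),P.max(0))
im=cv2.imread('pics/w6.png')
P=np.array([proj(d,(.5645+.033*np.cos(a),.011+.033*np.sin(a),.108)) for a in A]);cv2.polylines(im,[P.astype(np.int32)],True,(0,0,255))
P=np.array([proj(d,(s['tool_pos'][0]+.029*np.cos(a),s['tool_pos'][1]+.029*np.sin(a),zt)) for a in A]);cv2.polylines(im,[P.astype(np.int32)],True,(0,255,0))
cv2.imwrite('pics/w6.png',cv2.resize(im[120:370,180:470],None,fx=2,fy=2))
E
```

```text
t 11.2 pos [0.5645 0.0094 0.1302] yaw_y -74.28 z [-0.  0. -1.] F [-0.3 -0.5 -1.2] w 0.0566 g 43.1 q [ 0.35  0.38 -0.53  1.66  0.2   1.16 -1.53]
tool delta cm [ 0.04 -0.16  1.43]
tin_mid_center 0.88 [320. 271.] 11192
(264, 207, 117, 122)
model (array([321.13078977, 270.57732686]), 11588.74639112805)
model top ellipse bbox [261.7097605  229.70363452] [380.3790548  331.62924992]
```

View pics/w6.png

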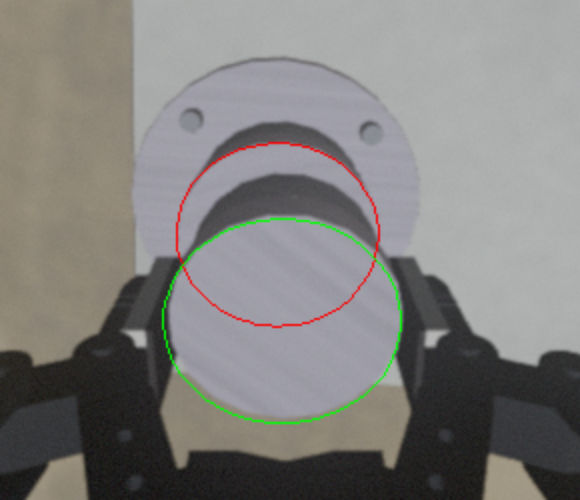

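The crop shows the modelled outlines matching: held tin top (green) centred, and wide tin lid (red) under it. Next I'll lower and release.

Request:
{"name": "servo_tool", "arguments": {
  "rows": [
    [[0,-0.15,0.4,0,0,0,5.0],[0,0,0.4,0,0,0,5.0],[0,0,0.3,0,0,0,5.0],[0,0,0.15,0,0,0,5.0],[0,0,0.1,0,0,0,5.0],[0,0,0.05,0,0,0,5.0],[0,0,0.05,0,0,0,5.0],[0,0,0,0,0,0,5.0],[0,0,0,0,0,0,5.0],[0,0,0,0,0,0,5.0]]
  ],
  "grip_force": 30
}}

```text
time: 12.3
tool_pos: [0.5643, 0.0105, 0.1159]
eef_rot: [[0.963, 0.27, 0.0], [0.27, -0.963, 0.0], [0.0, -0.0, -1.0]]
wrist_force: [-0.3, 0.1, -1.3]
gripper_width: 0.0568
grip_force: 43.2
```

Request:
{"name": "servo_tool", "arguments": {
  "rows": [
    [[0,0,0.05,0,0,0,5.0],[0,0,0.05,0,0,0,5.0],[0,0,0.05,0,0,0,5.0],[0,0,0,0,0,0,5.0],[0,0,0,0,0,0,5.0],[0,0,0,0,0,0,5.0],[0,0,0,0,0,0,5.0],[0,0,0,0,0,0,5.0],[0,0,0,0,0,0,5.0],[0,0,0,0,0,0,5.0]]
  ]
}}

```text
time: 13.3
tool_pos: [0.5644, 0.0106, 0.1158]
eef_rot: [[0.963, 0.27, 0.001], [0.27, -0.963, -0.0], [0.001, 0.001, -1.0]]
wrist_force: [-6.1, -1.6, 11.3]
gripper_width: 0.0565
grip_force: 44.1
```

Contact at 11 N. Next: ease back 1 mm, open and rise.

Request:
{"name": "servo_tool", "arguments": {
  "rows": [
    [[0,0,-0.1,0,0,0,5.0],[0,0,0,0,0,0,6.2],[0,0,0,0,0,0,7.0],[0,0,0,0,0,0,8.5],[0,0,0,0,0,0,8.5],[0,0,0,0,0,0,8.5],[0,0,0,0,0,0,8.5],[0,0,0,0,0,0,8.5],[0,0,0,0,0,0,8.5],[0,0,0,0,0,0,8.5]]
  ]
}}

```text
time: 14.3
tool_pos: [0.5642, 0.0105, 0.1154]
eef_rot: [[0.963, 0.27, 0.0], [0.27, -0.963, 0.0], [0.0, -0.0, -1.0]]
wrist_force: [-0.1, 0.4, 0.1]
gripper_width: 0.0848
grip_force: 0.0
```

Request:
{"name": "servo_tool", "arguments": {
  "rows": [
    [[0,0,-1.0,0,0,0,8.5],[0,0,-1.5,0,0,0,8.5],[0,0,-2.0,0,0,0,8.5],[0,0,-2.0,0,0,0,8.5],[0,0,-2.5,0,0,0,8.5],[0,0,-2.5,0,0,0,8.5],[0,0,-2.5,0,0,0,8.5],[0,0,-2.0,0,0,0,8.5],[0,0,0,0,0,0,8.5],[0,0,0,0,0,0,8.5]]
  ]
}}

```text
time: 15.3
tool_pos: [0.5644, 0.0107, 0.2767]
eef_rot: [[0.963, 0.271, 0.002], [0.271, -0.963, -0.0], [0.002, 0.001, -1.0]]
wrist_force: [0.2, -0.1, -1.2]
gripper_width: 0.0848
grip_force: 0.0
```

```bash
python3 - <<'E'
from h import *
st(); d=save('wrist','w7.png')
for q in ['tin_mid_center','tin_wide_center']:
    for i,m in enumerate(robot.masks_of(q,'wrist')[:3]):
        keep(f'w7_{q}_{i}',d,m['pixels']);print(q,round(m['p'],2),np.round(m['at']),m['pixels'].sum(),np.round(atz(d,m['at'],.142),4))
        if 'mid' in q: print(fitcyl([(d,m['pixels'])],.029,.034,[.5645,.011,.142],.142))
im=cv2.imread('pics/w7.png')
for r,z,c in((.033,.108,(0,0,255)),(.029,.142,(0,255,0))):
    P=np.array([proj(d,(.5645+r*np.cos(a),.011+r*np.sin(a),z)) for a in A]);cv2.polylines(im,[P.astype(np.int32)],True,c)
cv2.imwrite('pics/w7.png',cv2.resize(im[100:320,180:460],None,fx=2,fy=2))
E
```

```text
t 15.3 pos [0.5644 0.0107 0.2767] yaw_y -74.3 z [ 0.002 -0.    -1.   ] F [ 0.2 -0.1 -1.2] w 0.0848 g 0.0 q [ 0.36  0.28 -0.55  1.45  0.15  1.46 -1.48]
tin_mid_center 0.72 [321. 188.] 2457 [0.5694 0.0123 0.142 ]
(array([0.56543174, 0.00983255]), array([-2.99109104e-07, -4.21717687e-07]), [(2457, 2568)])
tin_wide_center 0.83 [314. 160.] 408 [0.5952 0.0267 0.142 ]
tin_wide_center 0.58 [197. 176.] 1898 [0.5479 0.1383 0.142 ]
```

View pics/w7.png

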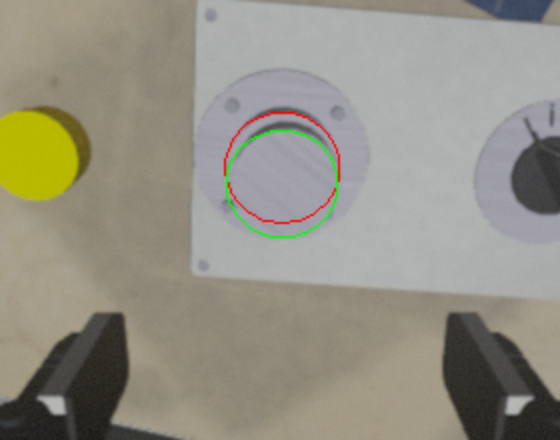

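The crop shows the mid tin centred on the wide one (about 1 mm off), both outlines matching, fingers clear. Next is the small tin: translate, then turn about 85°.

Request:
{"name": "servo_tool", "arguments": {
  "rows": [
    [[-1.7,3.3,0,0,0,0,8.5],[-1.7,3.3,0,0,0,0,8.5],[-1.7,3.3,0,0,0,0,8.5],[-1.7,3.3,0,0,0,0,8.5],[-1.7,3.3,0,0,0,0,8.5],[-1.7,3.3,0,0,0,0,8.5],[-1.7,3.3,0,0,0,0,8.5],[-1.8,3.4,0,0,0,0,8.5],[-1.8,3.4,0,0,0,0,8.5],[-1.8,3.4,0,0,0,0,8.5]]
  ]
}}

```text
time: 16.45
tool_pos: [0.4868, -0.3582, 0.2745]
eef_rot: [[0.963, 0.271, -0.001], [0.271, -0.963, 0.001], [-0.001, -0.001, -1.0]]
wrist_force: [0.5, 0.0, 0.5]
gripper_width: 0.0853
grip_force: 0.0
```

Request:
{"name": "servo_tool", "arguments": {
  "rows": [
    [[0,0,1.0,0,0,-8.5,8.5],[0,0,1.0,0,0,-8.5,8.5],[0,0,1.0,0,0,-8.5,8.5],[0,0,1.0,0,0,-8.5,8.5],[0,0,1.0,0,0,-8.5,8.5],[0,0,1.0,0,0,-8.5,8.5],[0,0,1.0,0,0,-8.5,8.5],[0,0,1.0,0,0,-8.5,8.5],[0,0,1.0,0,0,-8.5,8.5],[0,0,0,0,0,0,8.5]]
  ]
}}

```text
time: 17.45
tool_pos: [0.4864, -0.3563, 0.1829]
eef_rot: [[-0.041, 0.999, -0.003], [0.999, 0.041, 0.003], [0.003, -0.003, -1.0]]
wrist_force: [-1.3, 0.3, -0.7]
gripper_width: 0.0851
grip_force: 0.0
```

```bash
python3 - <<'E'
from h import *
d=robot.get_image('wrist')
for i,m in enumerate(robot.masks_of('tin_small_center','wrist')[:3]):
    print(round(m['p'],2),np.round(m['at']),m['pixels'].sum(),fitcyl([(d,m['pixels'])],.025,.034,[.4875,-.3567,.034],.034))
    if np.hypot(*(atz(d,m['at'],.03)[:2]-[.4875,-.3567]))<.03: print(fitcyl([(d,m['pixels']),load('w3_tin_small_center_1')],.025,.034,[.4875,-.3567,.034]))
to([.4875,-.3567,.007])
E
```

```text
0.93 [349. 257.] 1535 (array([ 0.52270026, -0.44246014]), array([-8.49242440e-07,  5.42945401e-07]), [(1535, 1671)])
0.8 [324. 186.] 1654 (array([ 0.48799778, -0.35636204]), array([-5.75797685e-08, -8.04154098e-07]), [(1654, 1782)])
(array([ 0.48793557, -0.3559384 ,  0.03532855]), array([-0.0339009 , -0.06107712,  0.09940746, -0.04953213]), [(1654, 1798), (1085, 1136)])
t 17.55 pos [ 0.4873 -0.3568  0.1849] yaw_y 1.93 z [-0.001  0.001 -1.   ] F [-0.3  0.1  0. ] w 0.0849 g 0.0 q [ 0.98  0.42 -0.54  1.48  0.22  1.31  0.46]
tool delta cm [-1.000e-02  3.000e-02  1.779e+01]
```

Request:
{"name": "servo_tool", "arguments": {
  "rows": [
    [[0.05,0.05,2.5,0,0,0,8.5],[0,0,2.5,0,0,0,8.5],[0,0,2.5,0,0,0,8.5],[0,0,2.5,0,0,0,8.5],[0,0,2.5,0,0,0,8.5],[0,0,2.0,0,0,0,8.5],[0,0,1.5,0,0,0,8.5],[0,0,1.0,0,0,0,8.5],[0,0,0.6,0,0,0,8.5],[0,0,0,0,0,0,8.5]]
  ]
}}

```text
time: 18.55
tool_pos: [0.4882, -0.3563, 0.0091]
eef_rot: [[-0.038, 0.999, -0.0], [0.999, 0.038, 0.0], [0.0, -0.0, -1.0]]
wrist_force: [0.7, -0.2, -0.7]
gripper_width: 0.0849
grip_force: 0.0
```

Request:
{"name": "servo_tool", "arguments": {
  "rows": [
    [[0,0,0,0,0,0,4.2],[0,0,0,0,0,0,4.2],[0,0,0,0,0,0,4.2],[0,0,0,0,0,0,4.2],[0,0,0,0,0,0,4.2],[0,0,0,0,0,0,4.2],[0,0,0,0,0,0,4.2],[0,0,0,0,0,0,4.2],[0,0,0,0,0,0,4.2],[0,0,0,0,0,0,4.2]]
  ]
}}

```text
time: 19.55
tool_pos: [0.4887, -0.3568, 0.0103]
eef_rot: [[-0.038, 0.999, 0.001], [0.999, 0.038, -0.001], [-0.001, 0.001, -1.0]]
wrist_force: [-0.7, 0.6, 6.1]
gripper_width: 0.0492
grip_force: 31.2
```

Request:
{"name": "servo_tool", "arguments": {
  "rows": [
    [[0,0,-1.0,0,0,0,4.2],[0,0,-2.0,0,0,0,4.2],[0,0,-3.0,0,0,0,4.2],[0,0,-3.0,0,0,0,4.2],[0,0,-3.0,0,0,0,4.2],[0,0,-3.0,0,0,0,4.2],[0,0,-2.5,0,0,0,4.2],[0,0,-1.5,0,0,0,4.2],[1.0,0.2,0,0,0,0,4.2],[2.4,0.6,0,0,0,0,4.2]]
  ]
}}

```text
time: 20.55
tool_pos: [0.4936, -0.3235, 0.1981]
eef_rot: [[-0.034, 0.999, -0.001], [0.999, 0.034, -0.0], [-0.0, -0.001, -1.0]]
wrist_force: [0.5, -0.0, -2.5]
gripper_width: 0.0491
grip_force: 31.6
```

Request:
{"name": "servo_tool", "arguments": {
  "rows": [
    [[3.0,0.8,0,0,0,0,4.2],[3.0,0.8,0,0,0,0,4.2],[3.0,0.8,0,0,0,0,4.2],[3.0,0.8,0,0,0,0,4.2],[3.0,0.8,0,0,0,0,4.2],[3.0,0.8,0,0,0,0,4.2],[3.0,0.8,0,0,0,0,4.2],[3.0,0.8,0,0,0,0,4.2],[3.0,0.8,0,0,0,0,4.2],[2.0,0.4,0,0,0,0,4.2]]
  ]
}}

```text
time: 21.55
tool_pos: [0.5588, -0.0256, 0.1976]
eef_rot: [[-0.042, 0.999, -0.002], [0.999, 0.042, 0.002], [0.002, -0.002, -1.0]]
wrist_force: [0.2, -0.6, -1.6]
gripper_width: 0.0487
grip_force: 31.6
```

Request:
{"name": "servo_tool", "arguments": {
  "rows": [
    [[2.0,0.4,0,0,0,0,4.2],[1.0,0.2,0,0,0,0,4.2],[0,0,0,0,0,0,4.2],[0,0,0,0,0,0,4.2],[0,0,0,0,0,0,4.2],[0,0,0,0,0,0,4.2],[0,0,0,0,0,0,4.2],[0,0,0,0,0,0,4.2],[0,0,0,0,0,0,4.2],[0,0,0,0,0,0,4.2]]
  ]
}}

```text
time: 22.55
tool_pos: [0.5646, 0.0007, 0.1993]
eef_rot: [[-0.038, 0.999, 0.0], [0.999, 0.038, 0.0], [0.0, 0.0, -1.0]]
wrist_force: [-0.1, -0.3, -1.3]
gripper_width: 0.0489
grip_force: 31.6
```

```bash
python3 - <<'E'
from h import *
to([.565,.0105,.1515]); d=save('wrist','w8.png'); s=robot.sense(); zt=s['tool_pos'][2]-.0095+.034; p=s['tool_pos']
for i,m in enumerate(robot.masks_of('tin_small_center','wrist')[:2]):
    print(round(m['p'],2),np.round(m['at']),m['pixels'].sum(),fitcyl([(d,m['pixels'])],.025,.034,[*p[:2],zt],zt))
for i,m in enumerate(robot.masks_of('tin_mid_center','wrist')[:2]): print('mid',round(m['p'],2),np.round(m['at']),m['pixels'].sum())
im=cv2.imread('pics/w8.png')
for x,y,r,z,c in((.565,.0105,.029,.142,(0,0,255)),(p[0],p[1],.025,zt,(0,255,0))):
    P=np.array([proj(d,(x+r*np.cos(a),y+r*np.sin(a),z)) for a in A]);cv2.polylines(im,[P.astype(np.int32)],True,c)
cv2.imwrite('pics/w8.png',cv2.resize(im[80:380,160:480],None,fx=2,fy=2))
E
```

```text
t 22.55 pos [0.5646 0.0007 0.1993] yaw_y 2.18 z [ 0.  0. -1.] F [-0.1 -0.3 -1.3] w 0.0489 g 31.6 q [ 0.5   0.35 -0.71  1.57  0.23  1.31 -0.2 ]
tool delta cm [0.98 0.08 4.78]
0.7 [322. 268.] 8295 (array([0.5642296 , 0.00176907]), array([1.60920337e-06, 2.23636846e-06]), [(8295, 8785)])
mid 0.62 [324. 199.] 3091
```

View pics/w8.png

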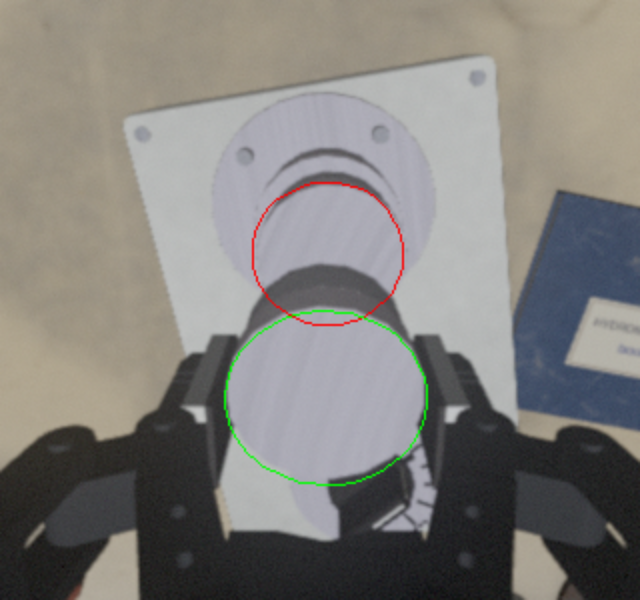

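The crop shows the held small tin (green) centred in the fingers and the mid lid (red) lined up ahead. The shift left is about 0.95 cm.

Request:
{"name": "servo_tool", "arguments": {
  "rows": [
    [[0.5,0.05,0,0,0,0,4.2],[0.4,0,0,0,0,0,4.2],[0,0,1.0,0,0,0,4.2],[0,0,1.0,0,0,0,4.2],[0,0,1.0,0,0,0,4.2],[0,0,0.8,0,0,0,4.2],[0,0,0.5,0,0,0,4.2],[0,0,0.2,0,0,0,4.2],[0,0,0,0,0,0,4.2],[0,0,0,0,0,0,4.2]]
  ]
}}

```text
time: 23.7
tool_pos: [0.565, 0.0099, 0.1547]
eef_rot: [[-0.038, 0.999, 0.001], [0.999, 0.038, 0.0], [0.0, 0.001, -1.0]]
wrist_force: [-0.2, -0.3, -0.8]
gripper_width: 0.0488
grip_force: 31.6
```

Request:
{"name": "servo_tool", "arguments": {
  "rows": [
    [[0,0,0.05,0,0,0,4.2],[0,0,0.05,0,0,0,4.2],[0,0,0.05,0,0,0,4.2],[0,0,0.05,0,0,0,4.2],[0,0,0,0,0,0,4.2],[0,0,0,0,0,0,4.2],[0,0,0,0,0,0,4.2],[0,0,0,0,0,0,4.2],[0,0,0,0,0,0,4.2],[0,0,0,0,0,0,4.2]]
  ]
}}

```text
time: 24.7
tool_pos: [0.5648, 0.0098, 0.1523]
eef_rot: [[-0.038, 0.999, 0.0], [0.999, 0.038, 0.0], [0.0, 0.0, -1.0]]
wrist_force: [0.2, 0.5, -1.5]
gripper_width: 0.0493
grip_force: 31.8
```

Request:
{"name": "servo_tool", "arguments": {
  "rows": [
    [[0,0,0.05,0,0,0,4.2],[0,0,0.05,0,0,0,4.2],[0,0,0,0,0,0,4.2],[0,0,0,0,0,0,4.2],[0,0,0,0,0,0,4.2],[0,0,0,0,0,0,4.2],[0,0,0,0,0,0,4.2],[0,0,0,0,0,0,4.2],[0,0,0,0,0,0,4.2],[0,0,0,0,0,0,4.2]]
  ]
}}

```text
time: 25.7
tool_pos: [0.5648, 0.0099, 0.1523]
eef_rot: [[-0.038, 0.999, 0.001], [0.999, 0.038, -0.0], [-0.0, 0.001, -1.0]]
wrist_force: [-3.0, -1.2, 6.9]
gripper_width: 0.0488
grip_force: 32.5
```

Request:
{"name": "servo_tool", "arguments": {
  "rows": [
    [[0,0,-0.05,0,0,0,4.2],[0,0,0,0,0,0,5.5],[0,0,0,0,0,0,6.5],[0,0,0,0,0,0,8.5],[0,0,0,0,0,0,8.5],[0,0,0,0,0,0,8.5],[0,0,0,0,0,0,8.5],[0,0,0,0,0,0,8.5],[0,0,0,0,0,0,8.5],[0,0,0,0,0,0,8.5]]
  ]
}}

```text
time: 26.7
tool_pos: [0.5648, 0.0098, 0.1519]
eef_rot: [[-0.038, 0.999, 0.0], [0.999, 0.038, 0.0], [0.0, 0.0, -1.0]]
wrist_force: [-0.4, 0.5, -0.1]
gripper_width: 0.0851
grip_force: 0.0
```

Request:
{"name": "servo_tool", "arguments": {
  "rows": [
    [[0,0,-1.0,0,0,0,8.5],[0,0,-1.5,0,0,0,8.5],[0,0,-2.0,0,0,0,8.5],[0,0,-2.0,0,0,0,8.5],[0,0,-2.0,0,0,0,8.5],[0,0,-2.0,0,0,0,8.5],[0,0,-1.5,0,0,0,8.5],[-1.0,0,-1.0,0,0,0,8.5],[-2.0,0,0,0,0,0,8.5],[-2.0,0,0,0,0,0,8.5]]
  ]
}}

```text
time: 27.7
tool_pos: [0.5668, -0.0411, 0.2831]
eef_rot: [[-0.039, 0.999, 0.001], [0.999, 0.039, -0.0], [-0.0, 0.001, -1.0]]
wrist_force: [-0.3, -0.1, -1.2]
gripper_width: 0.0849
grip_force: 0.0
```

```bash
python3 - <<'E'
from h import *
st(); d=save('wrist','w9.png')
for q,r,z in [('tin_small_center',.025,.176),('tin_mid_center',.029,.142)]:
    for i,m in enumerate(robot.masks_of(q,'wrist')[:3]):
        print(q,round(m['p'],2),np.round(m['at']),m['pixels'].sum(),fitcyl([(d,m['pixels'])],r,.034,[.565,.0105,z],z))
for i,m in enumerate(robot.masks_of('dial_grip','wrist')[:2]):
    print('dial',m['p'],m['at'],m['pixels'].sum(),atz(d,m['at'],.1))
im=cv2.imread('pics/w9.png')
for r,z,c in((.033,.108,(0,0,255)),(.029,.142,(255,0,0)),(.025,.176,(0,255,0))):
    P=np.array([proj(d,(.5648+r*np.cos(a),.0105+r*np.sin(a),z)) for a in A]);cv2.polylines(im,[P.astype(np.int32)],True,c)
a=np.radians(46.15)
for z in(.088,.102,.116):
  P=np.array([proj(d,np.array([.6002,-.1658,z])+ (u*np.array([np.cos(a),np.sin(a),0])+v*np.array([-np.sin(a),np.cos(a),0]))) for u,v in((.024,.006),(.024,-.006),(-.024,-.006),(-.024,.006))])
  cv2.polylines(im,[P.astype(np.int32)],True,(0,255*(z>.1),255))
cv2.imwrite('pics/w9.png',im)
E
```

```text
t 27.7 pos [ 0.5668 -0.0411  0.2831] yaw_y 2.23 z [ 0.001 -0.    -1.   ] F [-0.3 -0.1 -1.2] w 0.0849 g 0.0 q [ 0.56  0.31 -0.7   1.42  0.2   1.48 -0.1 ]
tin_small_center 0.58 [321. 143.] 2495 (array([0.56443464, 0.01109176]), array([-3.63294930e-07, -6.78513572e-07]), [(2495, 2537)])
tin_mid_center 0.53 [331. 121.] 231 (array([0.57308965, 0.0300051 ]), array([-3.09677148e-07, -3.76068158e-07]), [(231, 2847)])
dial 0.68 [342.0, 258.3] 1027 [ 0.59682419 -0.14510955  0.1       ]
```

View pics/w9.png

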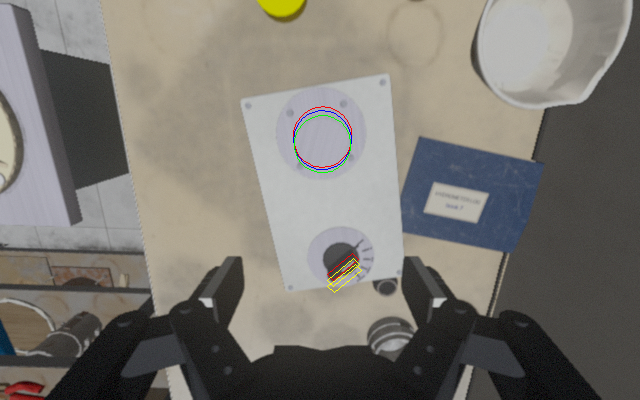

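The last viewed picture shows the three lids concentric (outlines at (322,135)) and the dial bar near (343,262), a little off my assumed height overlay. So I'll measure the dial numerically from several views.

```bash
cat >> h.py <<'E'
def snap(n):
    d=robot.get_image('wrist'); ms=robot.masks_of('dial_grip','wrist'); cv2.imwrite('pics/'+n+'.png',d['frame'][:,:,::-1]); keep('d_'+n,d,ms[0]['pixels'] if ms else None); print(n,[(round(m['p'],2),m['at'],int(m['pixels'].sum())) for m in ms[:2]])
E
python3 -c "
from h import *
snap('da')"
```

```text
da [(0.89, [339.6, 259.2], 966)]
```

Request:
{"name": "servo_tool", "arguments": {
  "rows": [
    [[-1.5,0.75,0,0,0,0,8.5],[-1.5,0.75,0,0,0,0,8.5],[-1.5,0.75,0,0,0,0,8.5],[-1.5,0.75,0,0,0,0,8.5],[0,0,0,0,0,7.7,8.5],[0,0,0,0,0,7.7,8.5],[0,0,0,0,0,7.7,8.5],[0,0,0,0,0,7.7,8.5],[0,0,0,0,0,7.7,8.5],[0,0,0,0,0,7.7,8.5]]
  ]
}}

```text
time: 29.0
tool_pos: [0.5994, -0.1002, 0.2815]
eef_rot: [[0.699, 0.715, -0.0], [0.715, -0.699, 0.0], [-0.0, -0.0, -1.0]]
wrist_force: [-0.5, 0.7, 0.7]
gripper_width: 0.0849
grip_force: 0.0
```

Request:
{"name": "servo_tool", "arguments": {
  "rows": [
    [[0,0,0,0,0,0,8.5],[0,0,0,0,0,0,8.5],[0,0,0,0,0,0,8.5],[0,0,0,0,0,0,8.5],[0,0,0,0,0,0,8.5],[0,0,0,0,0,0,8.5],[0,0,0,0,0,0,8.5],[0,0,0,0,0,0,8.5],[0,0,0,0,0,0,8.5],[0,0,0,0,0,0,8.5]]
  ]
}}

```text
time: 30.0
tool_pos: [0.5989, -0.0989, 0.2819]
eef_rot: [[0.695, 0.719, 0.0], [0.719, -0.695, 0.0], [0.0, 0.0, -1.0]]
wrist_force: [0.2, -0.4, 0.5]
gripper_width: 0.0848
grip_force: 0.0
```

```bash
cat > dial.py <<'E'
from h import *
from scipy.optimize import differential_evolution
V=[]
for n in ('da','db'):
    d,_=load('d_'+n); V.append((d,cv2.imread('pics/'+n+'.png')))
V.append((load('w3_dial_grip_0')[0],cv2.imread('pics/w3.png')))
B=[]
for d,im in V:
    g=im.max(2).astype(float); c=proj(d,(.6,-.164,.08)); x0,y0=int(c[0])-45,int(c[1])-45
    sub=cv2.GaussianBlur(im,(3,3),0)[max(y0,0):y0+90,x0:x0+90].max(2)<80
    full=np.zeros(g.shape,np.uint8); full[max(y0,0):y0+90,x0:x0+90]=sub
    n,l,s,cc=cv2.connectedComponentsWithStats(full); k=max(range(1,n),key=lambda k:s[k,4]); m=(l==k).astype(np.uint8)
    m=cv2.morphologyEx(m,cv2.MORPH_CLOSE,np.ones((7,7)));B.append(m); print(s[k],cc[k])
def model(d,p):
    x,y,yaw,zs=p; M=np.zeros((400,640),np.uint8); c,s=np.cos(yaw),np.sin(yaw)
    def hull(P): cv2.fillConvexPoly(M,cv2.convexHull(np.round(np.array([proj(d,q) for q in P])*16).astype(np.int32)),1,shift=4)
    hull([(x+.027*np.cos(a),y+.027*np.sin(a),z) for z in(.063,zs) for a in A[::2]])
    hull([(x+u*c-v*s,y+u*s+v*c,z) for z in(zs,zs+.028) for u in(-.024,.024) for v in(-.006,.006)])
    return M
def cost(p): return sum(1-(m&(k:=model(d,p))).sum()/(m|k).sum() for (d,_),m in zip(V,B))
r=differential_evolution(cost,[(.585,.615),(-.18,-.145),(.5,1.1),(.064,.09)],seed=1,maxiter=40,popsize=10,polish=False)
print('dial',r.x,np.degrees(r.x[2]),r.fun, 'per', [1-(m&(k:=model(d,r.x))).sum()/(m|k).sum() for (d,_),m in zip(V,B)])
to([r.x[0],r.x[1],r.x[3]+.004])
E
python3 - <<'E'
from h import *
snap('db')
E
python3 dial.py
```

```text
db [(0.74, [355.8, 208.6], 1222), (0.16, [302.5, 167.3], 25799)]
[325 247  33  33 557] [340.18850987 262.00897666]
[338 193  34  39 548] [355.8540146  213.56021898]
[ 393  126   39   40 1121] [412.79928635 146.54148082]
dial [ 0.59836609 -0.16647747  0.68722233  0.06437761] 39.374939323382286 1.000588286823652 per [np.float64(0.37593283582089554), np.float64(0.46031746031746035), np.float64(0.1643379906852961)]
t 30.1 pos [ 0.5989 -0.099   0.2819] yaw_y -44.01 z [ 0.  0. -1.] F [ 0.4 -0.9 -0.4] w 0.0851 g 0.0 q [ 0.49  0.38 -0.53  1.31  0.19  1.5  -0.79]
tool delta cm [-4.89  4.65 21.35]
```

```bash
sed -i "s/^r=diff/B=[load(n)[1].astype(np.uint8) for n in('d_da','d_db','w3_dial_grip_0')]\nr=diff/" dial.py; python3 dial.py | tail -3
python3 - <<'E'
from h import *
d,m=load('d_db')
im=cv2.imread('pics/db.png').max(2)
c=(356,212)
for y in range(182,246,3): print(' '.join('%3d'%im[y,x] for x in range(322,392,3)))
E
```

```text
dial [ 0.59841498 -0.16510137  0.78969849  0.06402704] 45.246390548841 0.22919879383967778 per [np.float64(0.11418047882136284), np.float64(0.03809523809523807), np.float64(0.07692307692307687)]
t 30.1 pos [ 0.5989 -0.099   0.2819] yaw_y -44.01 z [ 0.  0. -1.] F [ 0.4 -0.9 -0.4] w 0.0851 g 0.0 q [ 0.49  0.38 -0.53  1.31  0.19  1.5  -0.79]
tool delta cm [-4.79  4.56 21.38]
189 189 192 165 178 179 176 178 177 176 178 138 181 178 176 126 176 177 180 176 186 189 187 187
190 190 166 176 174 176 178 178 179 178 178 111 176 181 173 140 177 179 180 138 173 188 188 184
189 173 177 181 177 177 175 177 179 181 178 116 172 180 182 181 180 177 157 153 172 182 187 184
186 178 180 178 180 177 175 177 176 135 107  82  97 118 170 181 184 133 150 178 181 180 185 185
173 177 178 180 179 180 182 130  77  85  80  75  70  86  83 122 179 177 183 178 174 157 180 187
179 176 180 176 179 179 138  85  89  85  66  64  89  76  86  83 141 180 182 184 169 138 156 186
181 180 178 179 176 163  80  86  84  86  67  66  71  70  84  84  81 166 171 122 167 180 143 185
180 180 179 177 180 114  82  84  82  84  68  70 175  
[... 686 characters left out ...]
 182 178 180 182 160 152 156
185 184 181 179 181 180 179 180 176 155  67  73  72 124 179 175 180 178 182 180 171 153 154 156
185 185 182 180 179 178 179 179 182 182 112  76  71 129 182 182 178 177 181 172 155 155 154 155
187 186 184 179 180 179 179 178 183 181 172 120 115 172 180 179 183 179 162 154 153 152 152 152
187 184 184 186 181 178 182 180 180 184 180 179 180 179 177 177 180 159 154 154 155 154 152 149
185 185 184 184 185 184 183 182 180 179 182 181 180 180 180 181 171 154 152 150 152 154 152 152
187 184 186 183 185 186 184 182 180 183 183 183 182 181 181 173 152 152 152 154 155 153 155 155
183 182 183 183 182 184 182 180 181 183 181 180 182 180 179 152 150 155 152 156 156 158 158 157
```

```bash
sed -i "s/max(2)<80/max(2)<125/; s/^B=\[load.*$//; s/in(.063,zs)/in(.06,zs)/; s/(.064,.09)/(.06,.09)/; s/np.ones((7,7))/np.ones((5,5))/; s/cc=cv2/cc=cv2/" dial.py
sed -i "s/^    m=cv2.morph/    nm=load({0:'d_da',1:'d_db',2:'w3_dial_grip_0'}[len(B)])[1].astype(np.uint8); m\&=cv2.dilate(nm,np.ones((9,9)))\n    m=cv2.morph/" dial.py; python3 dial.py
```

```text
[324 242  36  39 984] [340.5254065  259.07825203]
[ 336  185   38   49 1135] [354.68722467 209.44845815]
[ 392  121   42   46 1430] [412.50559441 145.90839161]
dial [ 0.59792392 -0.16644195  0.8348079   0.06003962] 47.830969281911855 0.16552380625182372 per [np.float64(0.0697026022304833), np.float64(0.05130293159609123), np.float64(0.044518272425249195)]
t 30.1 pos [ 0.5989 -0.099   0.2819] yaw_y -44.01 z [ 0.  0. -1.] F [ 0.4 -0.9 -0.4] w 0.0851 g 0.0 q [ 0.49  0.38 -0.53  1.31  0.19  1.5  -0.79]
tool delta cm [-4.92  4.62 21.78]
```

Request:
{"name": "servo_tool", "arguments": {
  "rows": [
    [[-1.2,1.2,1.0,0,0,0,8.5],[-1.2,1.2,2.0,0,0,0,8.5],[-1.2,1.2,2.0,0,0,0,8.5],[-1.2,1.1,2.0,0,0,0,8.5],[0,0,2.0,0,0,0,8.5],[0,0,2.0,0,0,0,8.5],[0,0,2.0,0,0,0,7.0],[0,0,1.5,0,0,0,5.0],[0,0,0,0,0,0,4.0],[0,0,0,0,0,0,4.0]]
  ],
  "grip_force": 60
}}

```text
time: 31.1
tool_pos: [0.5994, -0.1667, 0.1369]
eef_rot: [[0.695, 0.719, -0.0], [0.719, -0.695, 0.0], [-0.0, -0.0, -1.0]]
wrist_force: [-0.3, 0.1, -0.2]
gripper_width: 0.0401
grip_force: 0.0
```

```bash
python3 - <<'E'
from h import *
to([.599,-.166,.072])
snap('dc')
d,m=load('d_dc'); ys,xs=np.nonzero(m); print(xs.min(),xs.max(),ys.min(),ys.max())
im=cv2.imread('pics/dc.png'); c=proj(d,(.599,-.166,.09)); print('dial proj',c); x,y=int(c[0]),int(c[1])
g=im.max(2)
for r in range(y-70,y+60,7): print(r,' '.join('%3d'%g[r,k] for k in range(x-70,x+71,6)))
E
```

```text
t 31.1 pos [ 0.5994 -0.1667  0.1369] yaw_y -44.03 z [-0.  0. -1.] F [-0.3  0.1 -0.2] w 0.0401 g 0.0 q [ 0.57  0.48 -0.49  1.49  0.23  1.23 -0.71]
tool delta cm [ 0.02 -0.07  6.49]
dc [(0.91, [319.6, 211.9], 3457)]
286 352 173 255
dial proj [320.93304242 225.04502749]
155 180 182 182 179 181 179 179 181 161 175 173 164 169 172 172 161 182 181 180 180 179 179 179 178
162 180 181 179 182 183 181 167 169 170 166 173 174 169 167 171 160 170 169 180 177 179 182 178 178
169 182 180 180 182 180 165 168 170 170 168 170 170 173 174 168 154 171 172 168 176 182 180 180 178
176 183 180 180 182 171 168 170 166 171 171 172 162 164 171 165 173 166 171 106 149 181 178 176 175
183 181 181 180 167 172 170 171 167 166 159  68  71  70  65 160 171 174 126 168 173 172 177 177 177
190 182 181 169 170 170 167 171 171  72  77  72  57  55  75  85  72 168 173 173 168 166 160 180 178
197 182 181 172 171 170 170 169  66  73  72  66  64  61  74  76  76  69 170  85 161 174 160 177 179
204 183 182 170 171 173 169 167  72  78  73  63  79  72  71  76  75  80 172 170 169 172 162 179 178
211 181 180 171 170 171 172 157 
[... 367 characters left out ...]

239 176 174 177 176 170 172 173 171 173 135  62  65  65  64 116 167 169 174 170 172 143 148 145 152
246 177 175 178 176 148 102 109 169 172 170 161  67  65 166 170 172 167 171 136  93 102 145 144 148
253 177 176 178 179  75  73  64 172 172 169 169  65  64 169 170 172 171 167  78  63  71 147 143 143
260 175 178  58  60  75  60  58 177 174 170 170 172 172 171 171 171 174 142  66  52  74  60  46 149
267 177  97  58  75  74  57  52 177 176 175 172 174 174 174 173 173 138 145  50  43  78  72  51  60
274 173  50  51  73  73  55  54 174 175 171 172 172 172 171 171 151 147 149  54  50  58  71  47  48
281  78  50 106 146  71  51  68 172 171 171 171 173 171 171 156 156 158 158  85  44  63 146 118  46
```

Request:
{"name": "servo_tool", "arguments": {
  "rows": [
    [[0,0,1.5,0,0,0,4.0],[0,0,1.5,0,0,0,4.0],[0,0,1.5,0,0,0,4.0],[0,0,1.0,0,0,0,4.0],[0,0,0.5,0,0,0,4.0],[0,0,0.3,0,0,0,4.0],[0,0,0.2,0,0,0,4.0],[0,0,0,0,0,0,4.0],[0,0,0,0,0,0,4.0],[0,0,0,0,0,0,4.0]]
  ]
}}

```text
time: 32.2
tool_pos: [0.5997, -0.1662, 0.0723]
eef_rot: [[0.695, 0.719, 0.001], [0.719, -0.695, -0.0], [0.0, 0.001, -1.0]]
wrist_force: [0.0, -0.8, -0.3]
gripper_width: 0.0399
grip_force: 0.0
```

Request:
{"name": "servo_tool", "arguments": {
  "rows": [
    [[0,0,0,0,0,0,3.0],[0,0,0,0,0,0,2.0],[0,0,0,0,0,0,0.6],[0,0,0,0,0,0,0.6],[0,0,0,0,0,0,0.6],[0,0,0,0,0,0,0.6],[0,0,0,0,0,0,0.6],[0,0,0,0,0,0,0.6],[0,0,0,0,0,0,0.6],[0,0,0,0,0,0,0.6]]
  ]
}}

```text
time: 33.2
tool_pos: [0.598, -0.1646, 0.0722]
eef_rot: [[0.694, 0.72, -0.003], [0.72, -0.694, 0.001], [-0.001, -0.003, -1.0]]
wrist_force: [-8.9, 4.7, 8.2]
gripper_width: 0.0111
grip_force: 60.2
```

Request:
{"name": "servo_tool", "arguments": {
  "rows": [
    [[0,-0.12,0,0,0,0,0.6],[0,-0.12,0,0,0,0,0.6],[0,0,0,0,0,0,0.6],[0,0,0,0,0,4,0.6],[0,0,0,0,0,6,0.6],[0,0,0,0,0,6,0.6],[0,0,0,0,0,6,0.6],[0,0,0,0,0,4,0.6],[0,0,0,0,0,0,0.6],[0,0,0,0,0,0,0.6]]
  ]
}}

```text
time: 34.2
tool_pos: [0.5975, -0.1641, 0.0722]
eef_rot: [[0.94, 0.342, -0.0], [0.342, -0.94, 0.0], [-0.0, -0.0, -1.0]]
wrist_force: [-3.9, 0.7, 6.1]
gripper_width: 0.0108
grip_force: 59.7
```

```bash
python3 -c "
from h import *
s,R=st(); print(s['ft_torque'],R.T@np.array(s['wrist_force']))"
```

```text
t 34.2 pos [ 0.5975 -0.1641  0.0722] yaw_y -69.98 z [-0.  0. -1.] F [-3.9  0.7  6.1] w 0.0108 g 59.7 q [ 0.5   0.52 -0.38  1.57  0.21  1.09 -1.16]
[0.26993911 0.70121982 0.12944102] [-3.36399672 -2.02135982 -6.08549134]
```

Request:
{"name": "servo_tool", "arguments": {
  "rows": [
    [[0,0,0,0,0,5,0.6],[0,0,0,0,0,6,0.6],[0,0,0,0,0,6,0.6],[0,0,0,0,0,6,0.6],[0,0,0,0,0,6,0.6],[0,0,0,0,0,6,0.6],[0,0,0,0,0,4,0.6],[0,0,0,0,0,3,0.6],[0,0,0,0,0,0,0.6],[0,0,0,0,0,0,0.6]]
  ]
}}

```text
time: 35.2
tool_pos: [0.5975, -0.163, 0.0722]
eef_rot: [[0.928, -0.373, -0.001], [-0.373, -0.928, 0.001], [-0.001, -0.001, -1.0]]
wrist_force: [-3.8, 3.6, 6.3]
gripper_width: 0.011
grip_force: 59.9
```

```bash
python3 - <<'E'
from h import *
s,R=st(); print(s['ft_torque'],R.T@np.array(s['wrist_force']))
for c in('wrist','top','scene'):
    d=save(c,'f_'+c+'.png')
    for q,z in(('tin_small_center',.176),('dial_grip',.09)):
        for m in robot.masks_of(q,c)[:2]: print(c,q,round(m['p'],2),np.round(m['at']),m['pixels'].sum(),np.round(atz(d,m['at'],z),3))
    if c=='wrist':
        g=d['frame'].max(2); P=proj(d,(.598,-.1645,.08)); x,y=int(P[0]),int(P[1]); print(P)
        for r in range(y-70,y+50,6): print(r,' '.join('%3d'%g[r,k] for k in range(x-70,x+71,6)))
E
```

```text
t 35.2 pos [ 0.5975 -0.163   0.0722] yaw_y -111.93 z [-0.001  0.001 -1.   ] F [-3.8  3.6  6.3] w 0.011 g 59.9 q [ 0.39  0.5  -0.24  1.57  0.13  1.08 -1.83]
[0.77105267 0.90057017 0.12691012] [-4.9299447  -1.938429   -6.30699621]
wrist dial_grip 0.65 [321. 241.] 4738 [ 0.616 -0.171  0.09 ]
[322.69018757 263.77339936]
193 184 184 177 178 176 179 176 172 162 179 178 177  90 175 177 176 105 179 179 178 178 170 139 150
199 185 175 154 135 178 176 171 177  78 177 179 176  97 177 176 178 113 177 177 171 175 176 179 152
205 178 174 176 170 108 173 179 180 177 176 174 178 113 178 177 177 177 174 172 178 178 179 180 180
211 174 173 174 172 176  89 179 178 174  89  58  67  72  59  59 175 171 177 175 180 179 179 179 175
217 176 173 175 180 179 180 174 126  68  76  78  62  71  72  70  69  64 178 178 181 182 175 177 181
223 173 125 177 180 179 173 123  77  73  73  57  49  74  50  66  69  70  59 181 177 176 181 177 178
229 177 180 150  82 174 165  73  75  73  76  50  43  75  52  70  67  67  71  66 180 175 176 179 171
235 179 177 172 175 173  70  75  77  72  71  45  54  50  47  67  64  69  65  70 17
[... 835 characters left out ...]
72  78  45  73  49  48  50  45  58  57  49  70  41  46  68  44  44 177 176 181 115
295  51  72  50  48  41  44  42  44  39  49  40  53  52  47  71  44  45  37  42  42  43  42  79  52
301  56  50  47  48  44  47  45  46  37  44  41  54  48  52  70  33  35  38  38  37  45  42  43  49
307  62  49  45  42  34  42  46  43  44  40  41  53  52  49  73  33  35  41  45  41  42  39  48  49
top tin_small_center 0.88 [458. 211.] 279 [ 0.501 -0.395  0.176]
top tin_small_center 0.66 [293. 180.] 315 [0.571 0.013 0.176]
scene tin_small_center 0.64 [343. 207.] 3628 [ 0.42  -0.213  0.176]
scene tin_small_center 0.53 [325. 162.] 182 [ 0.556 -0.014  0.176]
scene dial_grip 0.4 [325. 175.] 141 [0.598 0.025 0.09 ]
```

The numeric checks agree. The pointer line (column ≈322) faces the tick next to the last, which is the third setting. The column still stands in the top view. One small trim to 1.2 rad, then hold.

Request:
{"name": "servo_tool", "arguments": {
  "rows": [
    [[0,0,0,0,0,0.7,0.6],[0,0,0,0,0,0,0.6],[0,0,0,0,0,0,0.6],[0,0,0,0,0,0,0.6],[0,0,0,0,0,0,0.6],[0,0,0,0,0,0,0.6],[0,0,0,0,0,0,0.6],[0,0,0,0,0,0,0.6],[0,0,0,0,0,0,0.6],[0,0,0,0,0,0,0.6]]
  ]
}}

```text
time: 36.65
tool_pos: [0.5975, -0.163, 0.0722]
eef_rot: [[0.923, -0.385, -0.001], [-0.385, -0.923, 0.001], [-0.001, -0.001, -1.0]]
wrist_force: [-4.2, 4.0, 6.9]
gripper_width: 0.0109
grip_force: 59.9
```

```bash
python3 - <<'E'
from h import *
s,R=st(); d=robot.get_image('wrist'); g=d['frame'].max(2).astype(int)
for r in list(range(188,210,3))+list(range(246,280,6)): print(r, ' '.join('%3d'%v for v in g[r,306:344:2]))
t=robot.get_image('top')
for m in robot.masks_of('tin_small_center','top')[:3]: print(np.round(m['at']),m['pixels'].sum())
E
```

```text
t 36.65 pos [ 0.5975 -0.163   0.0722] yaw_y -112.62 z [-0.001  0.001 -1.   ] F [-4.2  4.   6.9] w 0.0109 g 59.9 q [ 0.39  0.5  -0.24  1.57  0.13  1.08 -1.84]
188 175 174 178 177 180 179 181 164  84 130 179 179 178 177 174 176 175 174 178
191 177 177 181 182 179 179 179 164  82 127 180 178 175 175 176 177 176 177 177
194 178 181 179 177 178 179 178 167  80 126 178 177 174 175 177 178 179 178 176
197 178 176 177 178 180 178 177 118  64 107 174 178 178 177 177 176 176 178 177
200 177 179 176 177 178 175 175 105  72 103 173 177 176 174 177 175 177 177 171
203 177 177 175 172 175 172 175 106  77 103 171 176 176 177 176 176 176 179 179
206 174 175 174 176 177 178 178 110  76 109 177 179 177 177 179 178 176 178 177
209 168 165 158 125 120  99  74  74  73  71  83 103 109 142 152 164 176 178 177
246  87  85  57  55  57  61  64 146 196 135  62  61  57  55  49  83  85  85  84
252  82  82  54  52  58  64  59 144 193 138  63  60  55  52  47  67  85  86  81
258  85  77  46  52  61  62  60 145 193 137  60  59  52  54  39  58  83  82  81
264  79  61  45  48  55  56  56 142 196 139  61  56  58  48  34  53  73  85  83
270  82  55  40  46  56  58  60 148 195 139  53  59  54  47  43  42  80  78  80
276  73  41  38  40  53  56  58 138 194 135  52  53  53  43  40  39  64  83  83
[458. 211.] 307
[294. 181.] 309
```

The white line and the third tick are exactly in line (column 322). Handing in.

```bash
python3 -c "
from station import robot
print(robot.sign_off())"
```

```text
the job is handed in; nothing more can be done
None
```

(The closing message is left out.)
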